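# Edge the slate board out over the riser's front edge for picking up

## Task

Two small serving boards lie flat on the white riser, too flat to get fingers under. Slide the dark slate one, without lifting it, straight out over the riser's front edge (the long edge facing the robot) until about a third of its length sticks out, so that I can pinch it there; leave it lying flat, roughly square to the edge, and leave the brown wooden board where it is.

Things in the scene. Friction and masses are not known exactly. Their poses are not given: they have to be found in the camera images.
- slate_board: dark grey slate serving board, a loose flat slab 140 mm long (its x), 100 mm wide (y), 10 mm thick (z), about 0.35 kg, lying on the riser with its length roughly square to the riser's front edge; origin at the centre of its underside, z up, +x end away from the robot and from the front edge
- wood_board: brown wooden serving board with a dark groove round its top, same size as the slate (140 x 100 x 10 mm), same origin and axes, loose, lying beside the slate on the riser (left or right of it); it is to stay where it is
- riser_edge (a point): middle of the front upper edge of the white riser, a fixed low shelf 260 mm deep, 340 mm wide, 70 mm high with a flat top; z up, x level from the front edge to the back (away from the robot), y along the edge to the left. The top spans x 0 to 0.26, y -0.17 to 0.17 here. A board with origin at x = 0.070 is flush with the edge, at 0.023 a third sticks out, below 0 it tips off
Not all that is in view belongs to the job. What is shaped like the slate_board but blue is not meant.

How it is judged:
At the end, for the whole second after the job is handed in: The slate board lies flat and at rest on the riser, 32 to 62 mm of its length sticking out over the front edge, within 0.3 rad (17 degrees) of square to the edge, its centre within 140 mm sideways of the edge's middle; the wooden board is within 20 mm of where it was (x of slate_board in the frame of riser_edge between 0.008 and 0.038 m and y of slate_board in the frame of riser_edge between -0.14 and 0.14 m and z of slate_board in the frame of riser_edge between -0.005 and 0.005 m and angle between slate_board's own z axis and vertical below 0.06 rad and angle between the x axis of slate_board and the x axis of riser_edge, either way round below 0.3 rad and linear speed of slate_board below 0.02 m/s and distance of wood_board from where it was at the start of the episode below 0.02 m); the robot touches nothing.
It fails at once if the slate board is lifted off the riser (more than 20 mm) instead of slid (z of slate_board in the frame of riser_edge above 0.02 m).
It fails at once if the slate board falls off the riser (z of slate_board in the frame of riser_edge below -0.03 m).
It fails at once if the wooden board is pushed away (more than 20 mm) (distance of wood_board from where it was at the start of the episode above 0.02 m).
It also fails if it takes over 32 s, if anything falls off the work surface, if the arm or the gripper's body presses on something with over 40 N, if the wrist force passes 120 N, or if a joint passes its speed limit or range.

## Robot

A 6-joint arm with a two-finger parallel gripper is mounted at the origin on a cart in front of the work surface, level with it; the furniture and walls round the work are solid. World frame = base frame: x ahead of the robot, y to its left, z up, the work surface at z = 0. Lengths are in m, angles in rad, forces in N, time in s.
With the tool pointing down it reaches from about 0.375 to 0.975 m from the base axis. Payload 3.8 kg.
Tool frame: the origin (TCP) lies at the very end of the fingers, on their centre line; the grasp point (between the pads) lies 19 mm behind it; z points along the fingers, y is the line along which they close (so a half turn about z gives the same grasp; the last joint's range is limited). The gripper opens to 85 mm and grips with 20 to 120 N. Pads are 22 mm wide; open, the fingers measure 114 mm over their backs; the gripper's body (76 mm by 85 mm) begins 54 mm behind the grasp point. The pads swing forward as they close: fully open they stand 13 mm farther back than shut.
Start: joints at [-1.201, 0.264, 1.604, -0, 1.274, -0.037], TCP at [0.267, -0.62, 0.231] pointing down, gripper open.
Joint ranges: [-2.63, 2.63], [-0.94, 2.18], [0.31, 2.57], [-1.31, 4.45], [0, 2.66], [-2.55, 2.55]. Speed limits (rad/s): [2.57, 2.57, 3.14, 3.14, 3.14, 3.14].

## Interface

Orientations are given as a rotation vector (axis times angle).
In Python, from workcell import monitor, viewer, job gives the robot as it stands. The module is installed in compiled form; this text tells all that it offers.
- The arm moves only by the tool step_arm, never from a script. Its argument "series" is one flat list of numbers, 4 for each row, row after row: the shift along the tool's x, y, z in m, then the turn about the tool's z in rad. A call has 1 to 8 rows; each row is the pose to reach, as a shift and turn from the pose commanded when the call began, along the tool's axes at that moment; what a row does not reach only later rows make up. A row lasts 1/8 s, in which the tool goes at most 62.5 mm and 10.7 degrees, less where a joint would pass 70% of its speed; a pose out of reach is approached as far as the arm can. A call with a gripper value outside its range is refused whole. "gripper" is the opening, from 0 (shut) to 1 (fully open), set as the call begins (left out, the last holds). The fingers move at their own pace and stop on an object; "newtons" is the grip in N (left out, the last holds). Time passes only in rows, so rows that repeat a pose let the fingers close. It gives the time, the measured TCP pose, the force, the opening and the grip force at its end, in the units of the state.
- monitor.read_state(): the state, without advancing time (a new reading comes with each control period).
- viewer.read_camera(name): name is "side" or "top" or "wrist"; returns a dict with "image" (420x560x3 uint8, red, green, blue), "intrinsics" (3x3 intrinsics, pixels), "T" (4x4, takes a point from camera to world coordinates); the wrist camera has in their place "hand_eye" (4x4, takes a point from camera to tool coordinates, whose origin is the TCP and whose axes are the flange's). Camera axes: x right, y up, looking along -z (the intrinsics and any distortion apply to the point x, -y, -z); pixel columns grow to the right and rows downward; lengths in m; the calibration is good to about 2 mm. A picture is of the moment at which its call begins: read the wrist's pose just before it. There is no depth.
- job.finish_job(): hands the job in; it is judged then, once.
Trained networks look in a picture, given as the dict that the camera call returned (one of the last four; its "shot" number tells which), for a name from the list of things; names that differ only in an ending like _2 or _b are one class to them, and where a whole thing is asked for, a point or a joint stands for the part that bears it (a point fixed in the world has none). Each returns a list of dicts, best first, with "score" (0 to 1); they miss things now and then, are a little off and sometimes report something else, mostly with a low value. They report only what shows in the picture. A call takes as long as a camera call. They do not tell look-alikes from the thing itself.
- viewer.boxes_of(picture, label): "extent" ([centre column, centre row, width, height] in pixels, round what is visible of it).
- viewer.spot_point(picture, label): "point" ([column, row] in pixels: a listed point, or the origin of a listed thing).
The state is a dict: "time": time; "q": joint angles; "joint_vel": joint speeds; "joint_torque": joint torques, N m; "tool_pos": TCP position; "tcp_rot": TCP orientation; "wrist_force": force on the tool from outside, world axes, zero at the start; "torque": the same for the moment, N m; "width": opening from 0.0 (shut) to 1.0 (fully open); "grip_force": force on a finger pad.
Only numpy, scipy, OpenCV 4.12 (cv2) and the standard library are available. Lean on these libraries where they do the work, as an engineer would, in place of code of your own. Each camera call takes 0.05 s, during which the arm holds its last target. There are 200 camera calls.

## Working session

There is one attempt and no reset: what is moved stays moved. The work goes in short steps, Python scripts to look and compute and a tool call to move; the robot and the scene stay as the last step left them, time stands still between calls to the robot, and variables do not carry over. Pictures are saved under pics/ and viewed, at most 10 in all, crops included, and the job is handed in when it is done.

Besides the shell and the picture viewer there is one more tool, called after ">>>" as a command line: name --argument value ..., lists and objects as JSON in quotes. step_arm: Moves the arm, as the interface text tells. Its arguments: {"type":"object","properties":{"series":{"type":"array"},"gripper":{"type":"number"},"newtons":{"type":"number"}},"required":["series"]}

```bash
mkdir -p pics
cat > h.py <<'E'
import numpy as np, cv2
from scipy.spatial.transform import Rotation as R
from workcell import monitor, viewer, job
def shot(n,f=None):
    s=monitor.read_state(); p=viewer.read_camera(n)
    if n=='wrist':
        T=np.eye(4);T[:3,:3]=R.from_rotvec(s['tcp_rot']).as_matrix();T[:3,3]=s['tool_pos'];p['Tw']=T@p['hand_eye']
    else: p['Tw']=p['T']
    if f: cv2.imwrite('pics/'+f,p['image'][:,:,::-1])
    return p
def ray(p,uv,z):
    K=p['intrinsics'];d=np.linalg.inv(K)@[uv[0],uv[1],1];d=p['Tw'][:3,:3]@[d[0],-d[1],-d[2]];o=p['Tw'][:3,3]
    return o+d*(z-o[2])/d[2]
def proj(p,P):
    c=np.linalg.inv(p['Tw'])@[*P,1];q=p['intrinsics']@[c[0],-c[1],-c[2]];return q[:2]/q[2]
E
python3 - <<'E'
from h import *
np.set_printoptions(precision=3,suppress=True)
a=shot('top','top.png');b=shot('side','side.png')
print(a.keys());print(a['T'],a['intrinsics'],b['T'])
for p in (a,b):
  for l in ('slate_board','wood_board','riser_edge'):
    print(l,[(np.round(d['extent']),round(d['score'],2)) for d in viewer.boxes_of(p,l)] if l!='riser_edge' else '',[(np.round(d['point']),round(d['score'],2),ray(p,d['point'],.07)) for d in viewer.spot_point(p,l)])
s=monitor.read_state();print(s)
E
```

```text
dict_keys(['image', 'intrinsics', 'T', 'shot', 'Tw'])
[[-0.007  0.986 -0.166  0.359]
 [-1.    -0.003  0.021  0.112]
 [ 0.021  0.166  0.986  0.991]
 [ 0.     0.     0.     1.   ]] [[519.971   0.    276.086]
 [  0.    519.971 204.845]
 [  0.      0.      1.   ]] [[ 0.966  0.135 -0.222  0.324]
 [-0.26   0.551 -0.793 -0.584]
 [ 0.015  0.824  0.567  0.565]
 [ 0.     0.     0.     1.   ]]
slate_board [(array([161., 154.,  72.,  77.]), 0.89), (array([360., 189.,  67.,  77.]), 0.88)] [(array([358., 192.]), 0.77, array([ 0.536, -0.056,  0.07 ])), (array([161., 158.]), 0.69, array([0.6  , 0.299, 0.07 ]))]
wood_board [(array([277., 196.,  66.,  85.]), 0.69)] [(array([274., 195.]), 0.6, array([0.532, 0.095, 0.07 ]))]
riser_edge  [(array([327., 238.]), 0.95, array([0.453, 0.002, 0.07 ]))]
slate_board [(array([321., 259.,  82.,  47.]), 0.64), (array([299., 183.,  55.,  21.]), 0.64)] [(array([304., 187.]), 0.9, array([0.596, 0.203, 0.07 ])), (array([318., 259.]), 0.72, array([ 0.54 , -0.064,  0.07 ]))]
wood_board [(array([291., 218.,  76.,  37.]), 0.87)] [(array([286., 221.]), 0.68, array([0.511, 0.072, 0.07 ]))]
riser_edge  [(array([265., 242.]), 0.79, array([0.45 , 0.012, 0.07 ]))]
{'time': 0.6, 'q': array([-1.201,  0.264,  1.604,  0.   ,  1.274, -0.037]), 'joint_vel': array([-0.   ,  0.   , -0.002, -0.   ,  0.   , -0.001]), 'joint_torque': array([ -0.001, -51.464, -36.746,  -0.   ,   0.001,  -0.   ]), 'tool_pos': array([ 0.267, -0.62 ,  0.231]), 'tcp_rot': array([3.077, 0.635, 0.   ]), 'wrist_force': array([-0.448,  0.375,  0.322]), 'torque': array([ 0.023, -0.017, -0.026]), 'grip_force': 0.0, 'width': 1.004386035082845}
```

View pics/top.png

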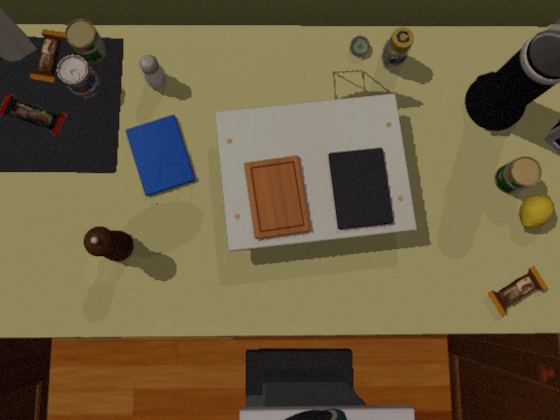

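View pics/side.png

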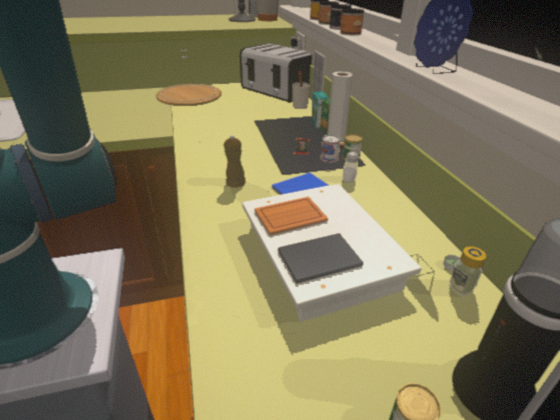

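The slate is at top px (360,189) and side px (320,258), lying on the white riser. The look-alikes are the blue board at top px (161,155), on the table, and the dark mat at (60,105). The wooden board is at (277,196). I choose (360,189).

Run:
```python
from h import *
np.set_printoptions(precision=4,suppress=True)
a=shot('top');im=a['image']
cv2.imwrite('pics/crop.png',cv2.resize(im[85:255,205:425,::-1],None,fx=3,fy=3))
g=im.max(axis=2)
def quad(m,z,seed):
    n,l=cv2.connectedComponents(m.astype(np.uint8)); m=(l==l[seed[1],seed[0]]).astype(np.uint8)
    c=max(cv2.findContours(m,0,2)[0],key=cv2.contourArea)
    P=np.array([ray(a,q[0],z)[:2] for q in c])
    r=cv2.minAreaRect((P*1000).astype(np.float32)); return r,cv2.boxPoints(r)
print(im[189,360],im[195,277],im[120,300],im[280,300])
print('slate',quad(g<75,.08,(360,189)))
f=im.astype(int)
print('wood',quad((f[:,:,0]-f[:,:,2]>50)&(f[:,:,0]-f[:,:,1]>25),.08,(277,195)))
w=((f[:,:,0]-f[:,:,2])<30)&(g>110)
print('riser',quad(w,.07,(320,180)))
s=monitor.read_state();print(R.from_rotvec(s['tcp_rot']).as_matrix())
```

```text
[32 35 32] [127  74  36] [152 146 133] [144 135  91]
slate (((542.2257080078125, -59.77067947387695), (140.21348571777344, 100.54568481445312), 5.939156532287598), array([[ 467.2934,  -17.0218],
       [ 477.6971, -117.0278],
       [ 617.158 , -102.5196],
       [ 606.7543,   -2.5136]], dtype=float32))
wood (((527.309326171875, 90.78323364257812), (138.275390625, 98.86261749267578), 8.284812927246094), array([[451.7704, 129.7363],
       [466.0159,  31.9055],
       [602.8483,  51.8301],
       [588.6028, 149.661 ]], dtype=float32))
riser (((578.3467407226562, 22.1883544921875), (259.6411437988281, 339.6986083984375), 6.279542922973633), array([[ 430.7271,  176.8189],
       [ 467.8831, -160.8416],
       [ 725.9664, -132.4422],
       [ 688.8104,  205.2183]], dtype=float32))
[[ 0.9184  0.3957  0.    ]
 [ 0.3957 -0.9184 -0.0001]
 [ 0.      0.0001 -1.    ]]
```

View pics/crop.png

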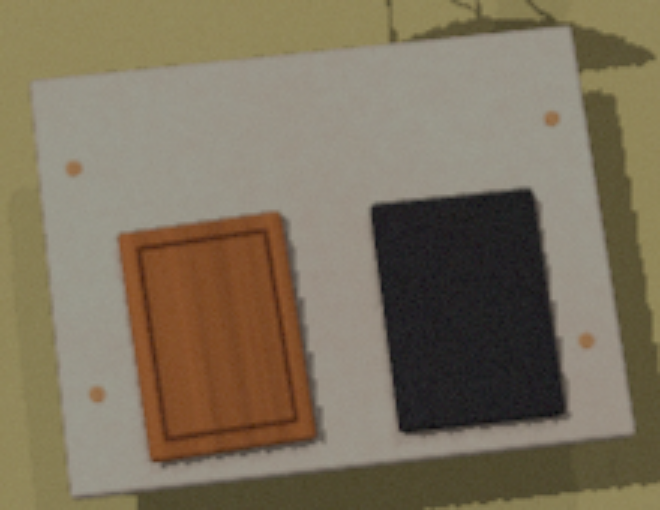

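Close crop (pics/crop.png): the plain dark slate is at (468,310) on the white riser, right of the grooved wooden board at (220,335). The measured sizes match, at 140x100 for the slate and 260x340 for the riser. The slate's origin in the edge frame is about (0.085, -0.078), so it has to move 62 mm forward. I'll push it from behind with two half-open fingers.

>>> step_arm --series '[0.03,-0.02,0,0,0.075,-0.049,0,0,0.12,-0.078,0,0,0.165,-0.107,0,0,0.21,-0.137,0,0,0.255,-0.166,0,0,0.3,-0.195,0,0,0.345,-0.225,0,0]' --gripper 0.5

```text
time: 1.65
tool_pos: [0.4958, -0.2753, 0.2316]
tcp_rot: [3.076, 0.634, 0.001]
wrist_force: [0.4, 0.7, 0.7]
width: 0.501
grip_force: 0.0
```

>>> step_arm --series '[0.045,-0.029,0,0.06,0.09,-0.059,0,0.12,0.135,-0.088,0,0.18,0.18,-0.117,0,0.24,0.23,-0.149,0.03,0.3,0.23,-0.149,0.07,0.3,0.23,-0.149,0.1,0.3,0.23,-0.149,0.1,0.3]'

```text
time: 2.65
tool_pos: [0.6446, -0.0483, 0.1277]
tcp_rot: [-3.136, -0.168, 0.011]
wrist_force: [0.5, -0.5, -0.8]
width: 0.496
grip_force: 0.0
```

Run:
```python
from h import *
np.set_printoptions(precision=4,suppress=True)
p=shot('wrist','w1.png');s=monitor.read_state()
print(s['time'],s['tool_pos'],s['width'],s['wrist_force'],R.from_rotvec(s['tcp_rot']).as_matrix())
for q in ([.617,-.1025,.08],[.607,-.0025,.08],[s['tool_pos'][0],s['tool_pos'][1],.07]): print(proj(p,q))
```

```text
2.7 [ 0.6462 -0.0487  0.1302] 0.5020106774960735 [0.1116 0.0178 0.3288] [[ 0.9943  0.1067 -0.0028]
 [ 0.1067 -0.9943  0.0003]
 [-0.0027 -0.0006 -1.    ]]
[359.7531 284.0531]
[197.8925 282.9384]
[278.7391 225.9608]
```

View pics/w1.png

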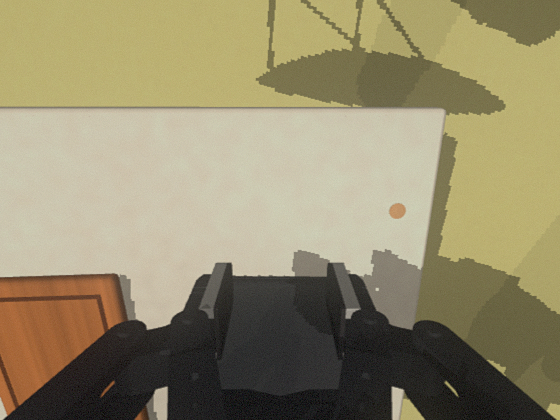

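The wrist view shows the slate's back edge between the fingers at row 276, about 30 mm robot-side of the TCP's ground point (279,226). The wooden board is clear at left, around (60,340). I'll descend to feel the riser.

>>> step_arm --series '[0,0,0.02,0,0,0,0.04,0,0,0,0.05,0,0,0,0.053,0,0,0,0.053,0,0,0,0.053,0]'

```text
time: 3.45
tool_pos: [0.6478, -0.049, 0.079]
tcp_rot: [3.137, 0.168, 0.002]
wrist_force: [0.9, 0.4, 0.3]
width: 0.499
grip_force: 0.0
```

>>> step_arm --series '[0,0,0.001,0,0,0,0.002,0,0,0,0.003,0,0,0,0.003,0]'

```text
time: 3.95
tool_pos: [0.6471, -0.0489, 0.0751]
tcp_rot: [-3.137, -0.168, 0.0]
wrist_force: [0.2, 0.7, -0.0]
width: 0.497
grip_force: 0.0
```

>>> step_arm --series '[0,0,0.001,0,0,0,0.002,0,0,0,0.003,0,0,0,0.003,0]'

```text
time: 4.45
tool_pos: [0.647, -0.0489, 0.0721]
tcp_rot: [-3.137, -0.168, 0.0]
wrist_force: [0.0, -0.3, -0.4]
width: 0.497
grip_force: 0.0
```

>>> step_arm --series '[0,0,0.001,0,0,0,0.002,0,0,0,0.002,0]'

```text
time: 4.82
tool_pos: [0.6471, -0.0489, 0.0701]
tcp_rot: [-3.137, -0.168, 0.0]
wrist_force: [0.2, 0.3, 0.9]
width: 0.504
grip_force: 0.0
```

>>> step_arm --series '[0,0,0.001,0,0,0,0.0015,0,0,0,0.0015,0]'

```text
time: 5.2
tool_pos: [0.6471, -0.0489, 0.0687]
tcp_rot: [-3.137, -0.168, 0.0]
wrist_force: [-0.3, 0.4, 0.0]
width: 0.5
grip_force: 0.0
```

>>> step_arm --series '[-0.008,0,0.001,0,-0.015,0,0.001,0,-0.02,0,0.001,0,-0.024,0,0.001,0,-0.028,0,0.001,0,-0.032,0,0.001,0,-0.036,0,0.001,0,-0.04,0,0.001,0]'

```text
time: 6.2
tool_pos: [0.6078, -0.0532, 0.0682]
tcp_rot: [3.137, 0.168, 0.002]
wrist_force: [3.2, 0.5, 3.0]
width: 0.498
grip_force: 2.2
```

```bash
cat > m.py <<'E'
from h import *
np.set_printoptions(precision=4,suppress=True)
e=np.array([.4493,.008]);X=np.array([.994,.1094]);Y=np.array([-.1094,.994])
a=shot('top','t%d.png'%(monitor.read_state()['time']*10)); s=monitor.read_state()
print(s['tool_pos'],s['wrist_force'])
g=a['image'].max(axis=2)
n,l=cv2.connectedComponents((g<75).astype(np.uint8))
c=e+X*.05-Y*.075; u,v=np.round(proj(a,[*c,.08])).astype(int)
m=(l==l[v,u]).astype(np.uint8)
c=max(cv2.findContours(m,0,2)[0],key=cv2.contourArea)
P=np.array([ray(a,q[0],.08)[:2] for q in c]);Q=np.c_[(P-e)@X,(P-e)@Y]
# front side: fit front edge line only (arm hides the back)
b=[(k,Q[(Q[:,1]>k)&(Q[:,1]<k+.01)][:,0].min()) for k in np.arange(-.12,-.03,.01)]
b=np.array(b);f=np.polyfit(b[:,0]+.005,b[:,1],1);print('front',f[1]+f[0]*-.077,'slope',f[0],'y',Q[:,1].min(),Q[:,1].max(), 'origin x',f[1]+f[0]*-.077+.07)
E
python3 m.py
```

```text
[ 0.6073 -0.0533  0.0682] [ 2.3005 -0.5528  4.9741]
front 0.015332655516570592 slope -3.944754995435263 y -0.3796005577675706 -0.025482378990174998 origin x 0.0853326555165706
```

Run:
```python
from h import *
import glob
f=sorted(glob.glob('pics/t6*.png'))[-1];a=cv2.imread(f)[100:260,210:430];b=shot('side')['image'][170:320,220:440,::-1]
cv2.imwrite('pics/c2.png',np.vstack([cv2.resize(a,None,fx=1.8,fy=1.8),cv2.resize(b,None,fx=1.8,fy=1.8)]))
```

```text
(no output)
```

View pics/c2.png

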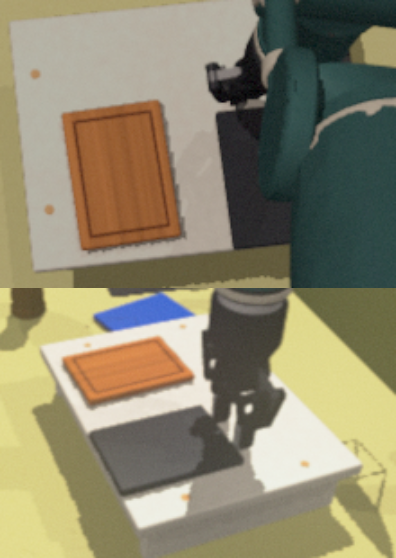

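The top-camera crop shows the slate's left part beside the arm at (255,175), with the wood board unmoved at (122,175). In the side crop the fingers stand behind the slate's back edge at (240,430), and its front edge runs from (92,435) to (130,490). I'll track that front edge with the side camera.

```bash
cat > m.py <<'E'
from h import *
np.set_printoptions(precision=4,suppress=True)
e=np.array([.4493,.008]);X=np.array([.994,.1094]);Y=np.array([-.1094,.994])
def meas(im,a):
    m=(im.max(axis=2)<75).astype(np.uint8)
    out=[]
    for y in np.arange(-.112,-.04,.01):   # scan lines toward the robot over the board, z=.08
        xs=np.arange(.06,-.08,-.0005); v=[]
        for x in xs:
            u=proj(a,[*(e+X*x+Y*y),.08]); v.append(m[int(round(u[1])),int(round(u[0]))])
        k=np.argmin(v); out.append((y,xs[k]))
    o=np.array(out);f=np.polyfit(o[:,0],o[:,1],1);return np.polyval(f,-.077),f[0],o[:,1]
if __name__=='__main__':
    a=shot('side');s=monitor.read_state()
    print(s['time'],s['tool_pos'],s['wrist_force'])
    print('initial',meas(cv2.imread('pics/side.png')[:,:,::-1],a)); print('now',meas(a['image'],a))
E
python3 m.py
```

```text
6.35 [ 0.6073 -0.0533  0.0682] [-0.0279 -0.7953  5.3661]
initial (np.float64(0.05999999999999997), np.float64(3.3471870202170725e-16), array([0.06, 0.06, 0.06, 0.06, 0.06, 0.06, 0.06, 0.06]))
now (np.float64(0.05999999999999997), np.float64(3.3471870202170725e-16), array([0.06, 0.06, 0.06, 0.06, 0.06, 0.06, 0.06, 0.06]))
```

```bash
python3 - <<'E'
from m import *
a=shot('side')
for im in (cv2.imread('pics/side.png')[:,:,::-1],a['image']):
    print([im.max(axis=2)[tuple(np.round(proj(a,[*(e+X*x-Y*.07),.08])).astype(int)[::-1])] for x in np.arange(.06,-.03,-.006)])
E
sed -i 's/<75/<100/' m.py; python3 m.py
```

```text
[np.uint8(95), np.uint8(100), np.uint8(99), np.uint8(98), np.uint8(97), np.uint8(96), np.uint8(101), np.uint8(90), np.uint8(94), np.uint8(222), np.uint8(230), np.uint8(173), np.uint8(124), np.uint8(123), np.uint8(125)]
[np.uint8(99), np.uint8(100), np.uint8(100), np.uint8(101), np.uint8(101), np.uint8(103), np.uint8(107), np.uint8(105), np.uint8(105), np.uint8(104), np.uint8(101), np.uint8(123), np.uint8(133), np.uint8(135), np.uint8(137)]
6.45 [ 0.6073 -0.0533  0.0682] [1.1698 0.8191 4.9547]
initial (np.float64(0.0451875), np.float64(-0.731547619047621), array([0.06  , 0.06  , 0.0585, 0.06  , 0.0545, 0.042 , 0.0125, 0.014 ]))
now (np.float64(0.058249999999999996), np.float64(-0.05476190476190491), array([0.06  , 0.0595, 0.06  , 0.06  , 0.0585, 0.0525, 0.0565, 0.059 ]))
```

```bash
sed -i 's/<100/<115/' m.py; python3 m.py
```

```text
6.5 [ 0.6073 -0.0533  0.0682] [ 1.5408 -0.5514  6.5613]
initial (np.float64(0.011249999999999954), np.float64(0.020238095238095305), array([0.011 , 0.011 , 0.011 , 0.011 , 0.011 , 0.0105, 0.0105, 0.014 ]))
now (np.float64(-0.00518750000000006), np.float64(-0.0005952380952381009), array([-0.0045, -0.0065, -0.0045, -0.005 , -0.005 , -0.0055, -0.006 ,
       -0.0045]))
```

>>> step_arm --series '[-0.005,0,-0.001,0,-0.01,0,-0.001,0,-0.015,0,-0.001,0,-0.02,0,-0.001,0,-0.025,0,-0.001,0,-0.03,0,-0.001,0,-0.03,0,-0.001,0]'

```text
time: 7.38
tool_pos: [0.5766, -0.0564, 0.0685]
tcp_rot: [-3.137, -0.168, 0.002]
wrist_force: [-0.1, -0.4, 0.7]
width: 0.5
grip_force: 0.0
```

```bash
python3 m.py
```

```text
7.425 [ 0.5769 -0.0564  0.0686] [ 0.381   0.0348 -0.1451]
initial (np.float64(0.011249999999999954), np.float64(0.020238095238095305), array([0.011 , 0.011 , 0.011 , 0.011 , 0.011 , 0.0105, 0.0105, 0.014 ]))
now (np.float64(-0.036625000000000095), np.float64(0.017857142857142953), array([-0.037 , -0.037 , -0.0375, -0.036 , -0.0365, -0.0375, -0.036 ,
       -0.0355]))
```

>>> step_arm --series '[-0.003,0,0,0,-0.006,0,0,0,-0.009,0,0,0,-0.011,0,0,0,-0.013,0,0,0,-0.014,0,0,0,-0.014,0,0,0]'

```text
time: 8.3
tool_pos: [0.5635, -0.0579, 0.0688]
tcp_rot: [-3.137, -0.168, 0.0]
wrist_force: [0.3, 0.5, 0.0]
width: 0.498
grip_force: 0.3
```

```bash
python3 m.py
```

```text
8.35 [ 0.5635 -0.0579  0.0688] [-0.0625 -0.4269 -0.4136]
initial (np.float64(0.011249999999999954), np.float64(0.020238095238095305), array([0.011 , 0.011 , 0.011 , 0.011 , 0.011 , 0.0105, 0.0105, 0.014 ]))
now (np.float64(-0.048187500000000105), np.float64(0.010119047619047722), array([-0.048 , -0.0485, -0.049 , -0.0475, -0.0485, -0.049 , -0.048 ,
       -0.047 ]))
```

Origin x is now about 0.025. I'll back off, lift and verify.

>>> step_arm --series '[0.01,0,0,0,0.03,0,0,0,0.05,0,-0.03,0,0.05,0,-0.08,0,0.05,0,-0.13,0,0.05,0.05,-0.16,0,0.05,0.11,-0.16,0,0.05,0.17,-0.16,0]'

```text
time: 9.35
tool_pos: [0.6325, -0.223, 0.2299]
tcp_rot: [3.136, 0.169, 0.003]
wrist_force: [1.2, 0.3, 0.0]
width: 0.502
grip_force: 0.0
```

>>> step_arm --series '[-0.02,0.05,0,0,-0.05,0.1,0,0,-0.09,0.15,0,0,-0.13,0.2,0,0,-0.16,0.24,0,0,-0.16,0.24,0,0]'

```text
time: 10.1
tool_pos: [0.4957, -0.4809, 0.2283]
tcp_rot: [3.137, 0.16, -0.002]
wrist_force: [0.7, 0.6, 0.2]
width: 0.497
grip_force: 0.0
```

Run:
```python
from m import *
a=shot('top','fin.png');f=a['image'].astype(int)
print(monitor.read_state()['tool_pos'],monitor.read_state()['wrist_force'])
def quad(m,c):
    n,l=cv2.connectedComponents(m.astype(np.uint8));u,v=np.round(proj(a,[*c,.08])).astype(int)
    c=max(cv2.findContours((l==l[v,u]).astype(np.uint8),0,2)[0],key=cv2.contourArea)
    return cv2.minAreaRect((np.array([ray(a,q[0],.08)[:2] for q in c])*1000).astype(np.float32))
r=quad(f.max(axis=2)<75,e+X*.03-Y*.077);d=np.array(r[0])/1000-e;print(r,d@X,d@Y)
print(quad((f[:,:,0]-f[:,:,2]>50)&(f[:,:,0]-f[:,:,1]>25),(.527,.091)))
```

```text
[ 0.497  -0.4789  0.2283] [-0.0713  1.167  -0.6118]
((480.856201171875, -65.29985809326172), (140.77235412597656, 103.22795867919922), 6.294521808624268) 0.023347859489440938 -0.07631230735290528
((527.463134765625, 90.61869812011719), (138.20748901367188, 98.95645904541016), 8.427573204040527)
```

View pics/fin.png

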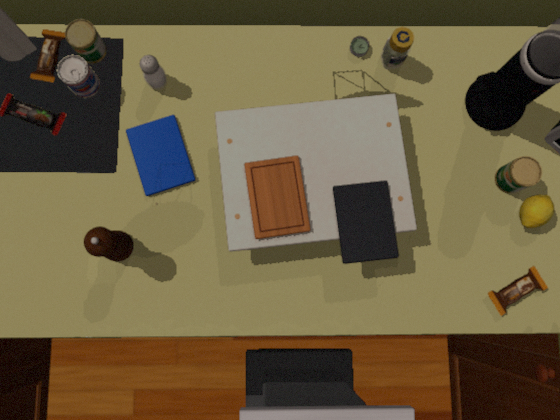

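The slate at (365,222) overhangs the front edge and lies square to it, with its origin at x = 0.023 and y = -0.076. The wooden board at (277,197) hasn't moved, and the arm is clear.

```bash
python3 -c "
from workcell import job
print(job.finish_job())"
```

```text
the job is handed in; nothing more can be done
None
```

The slate board now sticks out about 47 mm (a third of its length) over the riser's front edge, flat and square to it; the wooden board did not move, and the job is handed in, though no verdict came back.

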